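# Tip the heatsink over the turnover step

### The job

On the white turnover step on the soldering bench, push the finned heatsink off the edge of the raised deck so that it tumbles over the step and comes to rest flat on the dark landing mat, base plate down and fins up. Slide it over with a push from behind; do not pick it up. Leave the transformer standing where it is on the deck.

Things in the scene. Friction and masses are not known exactly. Their poses are not given: they have to be found in the camera images.
- heatsink: Finned aluminium heatsink, 0.2 kg, upright on the deck: 41 mm deep (x, -21 to 20), 60 wide (y), 65 tall (z). Flat base plate = +x face, facing the step's edge, square within 6 degrees, 12 to 34 mm back from it; 7 upright fins on the -x side. Origin: centre of underside. Centre of mass 17 mm behind the plate's face: pushed low (10-20 mm above deck), it slides, then tips when it overhangs that far.
- step: Fixed white jig. Origin: at bench level under the middle of the step's edge, which runs along y; x points to the low side, away from the robot. Deck: x -140 to 0 mm, 28 mm above the bench. Landing with dark rubber mat: x 0 to 140 mm, 8 mm above the bench, then a 10 mm wide lip, 14 mm above the bench. Width 270 mm (y), sides open. Place and yaw vary.
- transformer: Loose transformer standing on the same deck about 140 mm to one side of the heatsink (either side): dark steel core, copper winding, 40 mm (x) by 48 mm (y), 54 mm tall with its pins, no fins, about 0.35 kg. Origin: centre of its underside. To be left alone.
Not all that is in view belongs to the job. Of the things like the heatsink, leave any that is pink; of the rest the smaller one is meant.

How it is judged:
At the end, for the whole second after the job is handed in: The heatsink lies at rest on the landing mat with its base plate down (within 10 degrees of flat) and fins up, its origin past the step's edge (5 mm allowed) and within the landing's outline; the transformer still stands upright within 15 mm of where it started (angle between heatsink's own x axis and vertical above 2.96 rad and x of heatsink in the frame of step between -0.005 and 0.14 m and y of heatsink in the frame of step between -0.135 and 0.135 m and z of heatsink in the frame of step between 0.02 and 0.04 m and linear speed of heatsink below 0.02 m/s and distance of transformer from where it was at the start of the episode below 0.015 m and angle between transformer's own z axis and vertical below 0.17 rad); the robot touches nothing.
It fails at once if the heatsink was picked up (its underside centre rose above 80 mm over the bench) (height (world z) of heatsink above 0.08 m).
It fails at once if the transformer was pushed more than 25 mm or knocked over (distance of transformer from where it was at the start of the episode above 0.025 m or angle between transformer's own z axis and vertical above 0.5 rad).
It also fails if it takes over 29 s, if anything falls off the work surface, if the arm or the gripper's body presses on something with over 40 N, if the wrist force passes 120 N, or if a joint passes its speed limit or range.

### The arm

A 6-joint arm with a two-finger parallel gripper is mounted at the origin on the work surface. World frame = base frame: x ahead of the robot, y to its left, z up, the work surface at z = 0. Lengths are in m, angles in rad, forces in N, time in s.
With the tool pointing down it reaches from about 0.35 to 0.95 m from the base axis. Payload 17.4 kg.
Tool frame: the origin (TCP) lies at the very end of the fingers, on their centre line; the grasp point (between the pads) lies arm.pinch_z behind it (arm.pinch_z is the distance from the TCP to the grasp point, in m); z points along the fingers, y is the line along which they close (so a half turn about z gives the same grasp; the last joint's range is limited). The gripper opens to 93 mm and grips with 3 to 60 N. Pads are 15 mm wide; open, the fingers measure 128 mm over their backs; the gripper's body (75 mm by 188 mm) begins 65 mm behind the grasp point.
Start: joints at [1.139, 0.116, 1.442, -0, 1.584, -0.038], TCP at [0.259, 0.623, 0.219] pointing down, gripper open.
Joint ranges: [-2.83, 2.83], [-0.83, 2.19], [0.07, 2.5], [-1.14, 4.28], [0.01, 3], [-2.97, 2.97]. Speed limits (rad/s): [1.89, 1.89, 2.22, 3.14, 3.14, 3.14].

### API

Orientations are given as a 3x3 rotation matrix whose columns are the frame's x, y, z axes.
In Python, from workcell import sensors, eyes, ticket, arm gives the robot as it stands.
- The arm moves only by the shell command python3 -m crank 'ROWS' [FORCE]. ROWS is text: rows parted by semicolons, each of 7 numbers parted by spaces: the shift along the world's x, y, z scaled (see below), then the turn, a rotation vector about the world's x, y, z scaled (see below), then the opening, from 0 (shut) to 1 (fully open). In form: x y z rx ry rz gripper; .... A call has 1 to 20 rows; each row shifts and turns the commanded pose from where the row before left it; what a row does not reach is not made up. The controller multiplies each number of a shift by 0.03 m and each number of a turn by 0.12 rad. A row lasts 1/12 s, in which the tool goes at most 41.7 mm and 7.16 degrees, less where a joint would pass 70% of its speed; a pose out of reach is approached as far as the arm can. A call with a number of a shift or a turn outside -1 to 1 is refused whole. A call with a gripper value outside its range is refused whole. The fingers move at their own pace and stop on an object; FORCE is the grip in N (left out, the last holds). Time passes only in rows, so rows that do not move let the fingers close. It gives the time, the measured TCP pose, the force, the opening and the grip force at its end, in the units of the state.
- sensors.get_state(): the state, without advancing time (a new reading comes with each control period).
- eyes.read_camera(name): name is "scene" or "top" or "wrist"; returns the picture (420x560x3 uint8, red, green, blue); there is no depth.
- eyes.camera_model(name): a dict with "vfov" (degrees; the focal length in pixels is half the picture's height over the tangent of half this angle, whatever the lens; pixels are square), "cx", "cy" (the principal point, pixels), "k1" (the pictures are not rectified: a ray, as slopes to the right and down, at radius r is drawn at 1 + k1 r^2 times it, then the intrinsics apply), "xyz" and "rotation" of the camera in the world. Camera axes: x right, y down, z forward; pixel columns grow to the right and rows downward; lengths in m; the calibration is good to about 2 mm. A picture is of the moment at which its call begins: read the wrist's pose just before it. camera_model takes no time and is no camera call; for the wrist camera it gives the pose at the moment of the call.
- ticket.hand_in(): hands the job in; it is judged then, once.
The state is a dict: "t": time; "joint_pos": joint angles; "joint_vel": joint speeds; "joint_efforts": joint torques, N m; "position": TCP position; "tcp_rot": TCP orientation; "ft_force": force on the tool from outside, world axes, zero at the start; "ft_torque": the same for the moment, N m; "gripper_width": opening from 0.0 (shut) to 1.0 (fully open); "grip_force": force on a finger pad.
Only numpy, scipy, OpenCV 4.12 (cv2) and the standard library are available. Lean on these libraries where they do the work, as an engineer would, in place of code of your own. Each camera call takes 0.05 s, during which the arm holds its last target. There are 200 camera calls.

## Working session

There is one attempt and no reset: what is moved stays moved. The work goes in short steps, Python scripts to look and compute and a shell command to move; the robot and the scene stay as the last step left them, time stands still between calls to the robot, and variables do not carry over. Pictures are saved under pics/ and viewed, at most 10 in all, crops included, and the job is handed in when it is done.

```bash
mkdir -p pics; ls; python3 - <<'E'
from workcell import sensors, eyes, ticket, arm
import cv2,numpy as np
print(sensors.get_state()); print(arm.pinch_z)
a=[]
for n in("top","scene"):
    im=eyes.read_camera(n); cv2.imwrite(f"pics/{n}.png",im[:,:,::-1]); m=eyes.camera_model(n); print(n,m)
E
```

```text
pics
{'t': 0.0, 'joint_pos': array([ 1.13922581e+00,  1.16475992e-01,  1.44226037e+00, -1.13992738e-05,
        1.58397864e+00, -3.77828727e-02]), 'joint_vel': array([ 3.16808034e-04, -1.36020154e-03,  2.21262237e-03,  1.85951252e-04,
       -9.48027143e-05, -6.54358439e-04]), 'joint_efforts': array([-1.20008313e-03, -7.21272469e+01, -6.22587848e+01,  7.78476102e-02,
        2.39538902e-02, -1.01479002e-04]), 'position': array([0.25890792, 0.62315691, 0.21791495]), 'tcp_rot': array([[-9.23462348e-01,  3.83688780e-01, -4.59125590e-04],
       [ 3.83689054e-01,  9.23461781e-01, -1.02421428e-03],
       [ 3.10054064e-05, -1.12198479e-03, -9.99999370e-01]]), 'ft_force': array([-0.218598  , -0.50891761, -0.11647332]), 'ft_torque': array([ 0.01257109, -0.05623601,  0.00071353]), 'grip_force': 0.0, 'gripper_width': 1.0021425287158596}
0.0188
top {'vfov': 49.6276438079779, 'cx': 283.568079687354, 'cy': 212.6975236999081, 'k1': -0.09819063470984273, 'xyz': array([0.46173836, 0.07787434, 0.81922373]), 'rotation': array([[ 0.00150602, -0.99681697,  0.07970979],
       [-0.9999647 , -0.00216004, -0.00811936],
       [ 0.00826569, -0.07969475, -0.99678504]])}
scene {'vfov': 42.22321949443023, 'cx': 276.74400036046654, 'cy': 212.81486403735306, 'k1': -0.19536254593807503, 'xyz': array([1.03902659, 0.42413404, 0.94639956]), 'rotation': array([[-0.54118742,  0.6976952 , -0.46940129],
       [ 0.84076232,  0.43877378, -0.31716919],
       [-0.01532644, -0.5663029 , -0.82405469]])}
```

View pics/top.png

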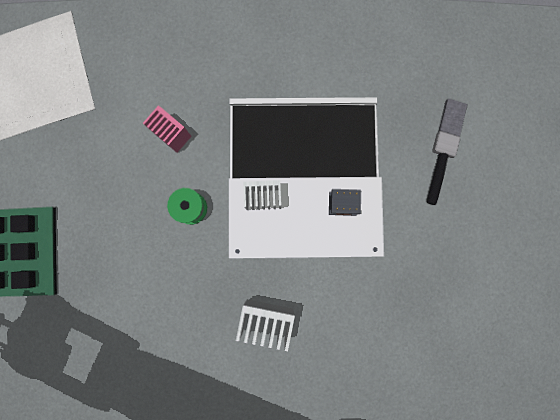

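View pics/scene.png

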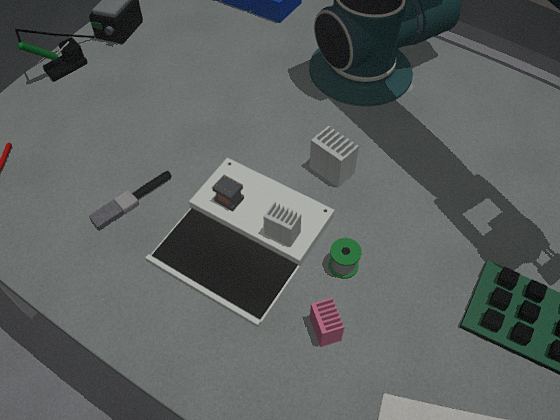

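The top view shows the look-alikes: the pink heatsink (166,129), the large white one on the bench (266,325), and the small white one on the deck (264,197). The transformer is at (345,201). I choose the one at (264,197): it isn't pink and it is the smaller one. Next is a close crop to check it.

```bash
cat > h.py <<'E'
import numpy as np,cv2
from workcell import eyes,sensors
def ray(n,uv,z,m=None):
    m=m or eyes.camera_model(n); f=210/np.tan(np.radians(m['vfov'])/2)
    d=(np.array(uv,float)-[m['cx'],m['cy']])/f; s=d.copy()
    for _ in range(20): s=d/(1+m['k1']*(s@s))
    v=m['rotation']@np.array([*s,1]); return m['xyz']+v*(z-m['xyz'][2])/v[2]
E
python3 - <<'E'
from h import *
im=cv2.imread('pics/top.png'); c=im[90:265,220:400]; cv2.imwrite('pics/crop.png',cv2.resize(c,None,fx=4,fy=3.4,interpolation=cv2.INTER_CUBIC) if 0 else cv2.resize(im[170:265,222:392],None,fx=4.5,fy=4.5,interpolation=cv2.INTER_CUBIC))
g=cv2.cvtColor(im,cv2.COLOR_BGR2GRAY)
# deck edge: dark mat -> white, per column
P=[]
for u in range(236,374,3):
    col=g[140:190,u].astype(float); k=np.argmax(np.diff(col)); P.append(ray('top',(u,140+k+1),.028)[:2])
P=np.array(P); q=np.polyfit(P[:,1],P[:,0],1); print('edge x=a*y+b',q,'resid',np.abs(np.polyval(q,P[:,1])-P[:,0]).max(),'yaw',-np.arctan(q[0]))
for n,uv in dict(L=(229.5,178),R=(382,178),BL=(229.5,258),BR=(383.5,257.5)).items(): print(n,ray('top',uv,.028))
E
```

```text
edge x=a*y+b [-0.01414866  0.58765998] resid 0.0009765584501157942 yaw 0.01414771166127099
L [0.58607124 0.16669226 0.028     ]
R [ 0.58703091 -0.10280001  0.028     ]
BL [0.44590019 0.16518819 0.028     ]
BR [ 0.44686174 -0.10329124  0.028     ]
```

View pics/crop.png

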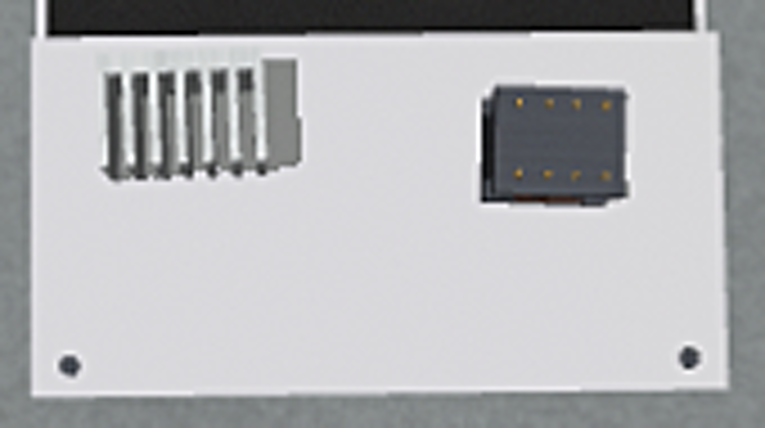

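The crop confirms the choice: a white finned heatsink with its plate up (towards the mat) and fins towards the robot. Fin gaps run from (115,72) to (246,69), and fin feet from (113,180) to (262,175). The dark transformer is at (555,145). The deck measures 269 × 140 mm, as it should.

```bash
python3 - <<'E'
from h import *
c=lambda x,y:(222+(x+.5)/4.5-.5,170+(y+.5)/4.5-.5)
for n,p,z in [('gapL',(115,72),.093),('gapR',(246,69),.093),('plateL',(97,54),.093),('fintopL',(115,163),.093),('footL',(113,180),.028),('footR',(262,175),.028),('transf',(560,140),.082)]:
    w=ray('top',c(*p),z); print(n,w.round(4),'behind edge',round(.58766-.01415*w[1]-w[0],4))
E
```

```text
gapL [0.5635 0.1307 0.093 ] behind edge 0.0223
gapR [0.5647 0.0838 0.093 ] behind edge 0.0218
plateL [0.57   0.1372 0.093 ] behind edge 0.0157
fintopL [0.5307 0.1304 0.093 ] behind edge 0.0551
footL [0.5303 0.1359 0.028 ] behind edge 0.0555
footR [0.5324 0.078  0.028 ] behind edge 0.0542
transf [ 0.5406 -0.0304  0.082 ] behind edge 0.0475
```

```bash
python3 -m crank '.3 -.5 0 0 0 .2 .25;.48 -1 0 0 0 .2 .25;.48 -1 0 0 0 .2 .25;.48 -1 0 0 0 .2 .25;.48 -1 0 0 0 .2 .25;.48 -1 0 0 0 .2 .25;.48 -1 0 0 0 .2 .25;.48 -1 0 0 0 .2 .25;.48 -1 0 0 0 .2 .25;.48 -1 0 0 0 .2 .25;.48 -1 0 0 0 .2 .25;.48 -1 0 0 0 .2 .25;.48 -1 0 0 0 .2 .25;.48 -1 0 0 0 .2 .25;.48 -1 0 0 0 .2 .25;.48 -1 0 0 0 .2 .25;.48 -1 0 0 0 .2 .25;.2 -.5 0 0 -.5 .1 .25;0 -.2 0 0 -.9 0 .25;0 0 0 0 0 0 .25'
```

```text
t: 1.77
position: [0.5037, 0.1059, 0.2185]
tcp_rot: [[-0.985, -0.024, 0.173], [-0.025, 1.0, -0.0], [-0.173, -0.004, -0.985]]
ft_force: [-0.9, -0.3, 0.1]
gripper_width: 0.252
grip_force: 0.0
```

```bash
python3 -m crank '0 0 -.6 0 0 0 .25;0 0 -.8 0 0 0 .25;0 0 -.8 0 0 0 .25;0 0 -.8 0 0 0 .25;0 0 -.8 0 0 0 .25;0 0 -.8 0 0 0 .25;0 0 -.6 0 0 0 .25;0 0 -.4 0 0 0 .25;0 0 -.3 0 0 0 .25;0 0 0 0 0 0 .25;0 0 0 0 0 0 .25'; python3 - <<'E'
from h import *
a=eyes.read_camera('scene')[110:330,140:370,::-1]; cv2.imwrite('pics/s2.png',cv2.resize(a,None,fx=2.6,fy=2.6))
E
```

```text
t: 2.68
position: [0.5046, 0.1075, 0.0421]
tcp_rot: [[-0.986, -0.026, 0.167], [-0.026, 1.0, 0.0], [-0.167, -0.004, -0.986]]
ft_force: [1.4, 0.3, 0.0]
gripper_width: 0.247
grip_force: 0.0
```

View pics/s2.png

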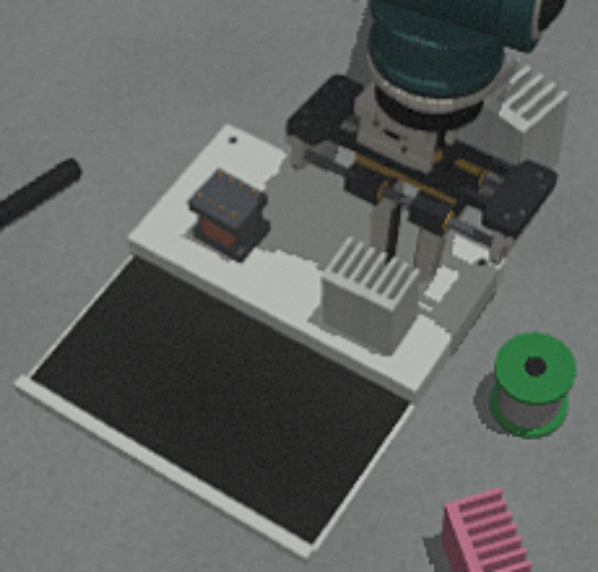

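The fingers (410,230) are centred behind the small heatsink (370,300), clear of the transformer (230,215). Pushing now, and stopping short of the tipping point.

```bash
python3 -m crank '.1 0 0 0 0 0 .25;.1 0 0 0 0 0 .25;.1 0 0 0 0 0 .25;.1 0 0 0 0 0 .25;.1 0 0 0 0 0 .25;.08 0 0 0 0 0 .25;.08 0 0 0 0 0 .25;.08 0 0 0 0 0 .25;.08 0 0 0 0 0 .25;.08 0 0 0 0 0 .25;.08 0 0 0 0 0 .25;.08 0 0 0 0 0 .25;.08 0 0 0 0 0 .25;.08 0 0 0 0 0 .25;.08 0 0 0 0 0 .25;.08 0 0 0 0 0 .25'; python3 - <<'E'
from h import *
a=eyes.read_camera('scene')[110:330,140:370,::-1]; cv2.imwrite('pics/s3.png',cv2.resize(a,None,fx=2.6,fy=2.6))
E
```

```text
t: 4.07
position: [0.546, 0.1073, 0.0416]
tcp_rot: [[-0.986, -0.026, 0.167], [-0.026, 1.0, 0.0], [-0.167, -0.004, -0.986]]
ft_force: [-1.4, -0.0, 0.4]
gripper_width: 0.247
grip_force: 0.7
```

View pics/s3.png

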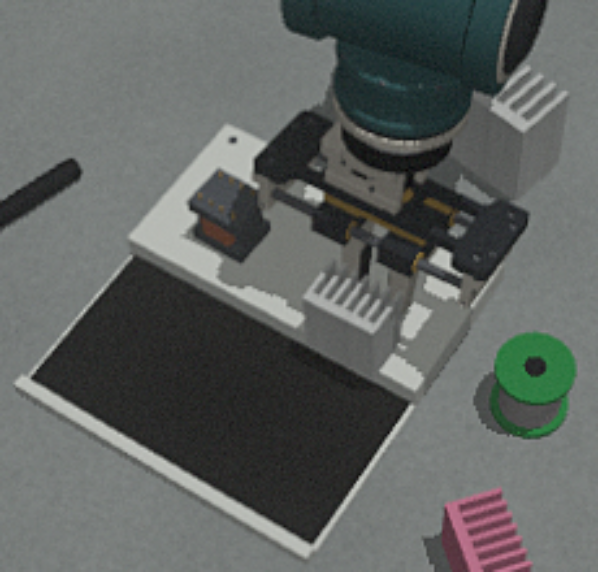

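The heatsink has slid upright and straight, and its plate now overhangs the edge near (350,345). Continuing through the tip.

```bash
python3 -m crank '.08 0 0 0 0 0 .25;.08 0 0 0 0 0 .25;.08 0 0 0 0 0 .25;.08 0 0 0 0 0 .25;.08 0 0 0 0 0 .25;.06 0 0 0 0 0 .25;0 0 0 0 0 0 .25;0 0 0 0 0 0 .25;0 0 0 0 0 0 .25;0 0 0 0 0 0 .25;0 0 0 0 0 0 .25;0 0 0 0 0 0 .25'; python3 - <<'E'
from h import *
a=eyes.read_camera('scene')[110:330,140:370,::-1]; cv2.imwrite('pics/s4.png',cv2.resize(a,None,fx=2.6,fy=2.6))
E
```

```text
t: 5.12
position: [0.5596, 0.1073, 0.0416]
tcp_rot: [[-0.986, -0.026, 0.167], [-0.026, 1.0, 0.0], [-0.167, -0.004, -0.986]]
ft_force: [-0.1, 0.2, -1.1]
gripper_width: 0.245
grip_force: 0.0
```

View pics/s4.png

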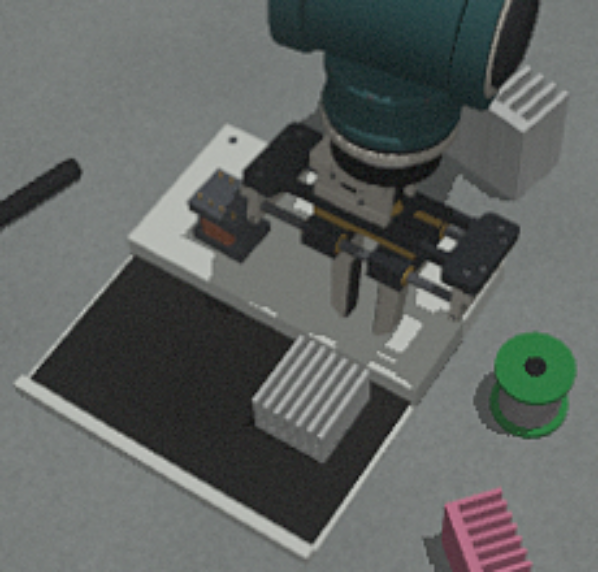

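The heatsink has tumbled over and lies fins up on the mat around (310,400). I'll back off, lift clear and check that it lies flat.

```bash
python3 -m crank '-.5 0 0 0 0 0 .25;-.8 0 0 0 0 0 .25;-.3 0 .4 0 0 0 .25;0 0 1 0 0 0 .25;0 0 1 0 0 0 .25;0 0 1 0 0 0 .25;0 0 1 0 0 0 .25;-1 0 .6 0 0 0 .25;-1 0 0 0 0 0 .25;-1 0 0 0 0 0 .25;-.5 0 0 0 0 0 .25;0 0 0 0 0 0 .25;0 0 0 0 0 0 .25'; python3 - <<'E'
from h import *
b=cv2.resize(eyes.read_camera('scene')[180:320,180:320,::-1],(400,400))
t=eyes.read_camera('top')[:,:,::-1]; cv2.imwrite('pics/top5.png',t)
cv2.imwrite('pics/s5.png',np.hstack([b,cv2.resize(t[100:240,220:360],(400,400),interpolation=cv2.INTER_CUBIC)]))
E
```

```text
t: 6.25
position: [0.4065, 0.1074, 0.1922]
tcp_rot: [[-0.985, -0.026, 0.169], [-0.027, 1.0, 0.001], [-0.169, -0.004, -0.986]]
ft_force: [1.3, 0.4, -0.4]
gripper_width: 0.253
grip_force: 0.0
```

View pics/s5.png

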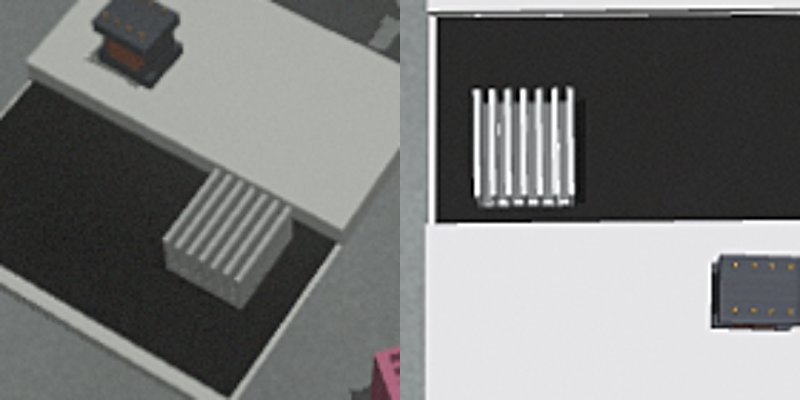

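The heatsink lies fins up, with a dark strip of mat visible between it and the deck edge (right panel, rows 205 to 220). One numeric check before handing in.

```bash
python3 - <<'E'
from h import *
c=lambda x,y:(220+(x-400+.5)/2.857-.5,100+(y+.5)/2.857-.5)
for n,p,z in [('fin far',(525,88),.049),('fin near',(525,198),.049),('plate near',(525,206),.010),('finL',(473,140),.049),('finR',(575,140),.049),('edge',(525,222),.028)]: print(n,ray('top',c(*p),z).round(4))
a,b=[cv2.imread(f'pics/{f}.png') for f in('top','top5')]
for i in(a,b):
    m=(cv2.cvtColor(i,cv2.COLOR_BGR2GRAY)<110).astype(np.uint8)[184:225,320:370]; M=cv2.moments(m,True); print('transf px',M['m10']/M['m00']+320,M['m01']/M['m00']+184)
E
```

```text
fin far [0.6661 0.1067 0.049 ]
fin near [0.5985 0.1063 0.049 ]
plate near [0.6003 0.1077 0.01  ]
finL [0.6339 0.1379 0.049 ]
finR [0.634  0.0763 0.049 ]
edge [0.5873 0.107  0.028 ]
transf px 344.50126262626264 202.08964646464648
transf px 344.353169469599 202.08667529107373
```

```bash
python3 -c "
from workcell import ticket
print(ticket.hand_in())"
```

```text
the job is handed in; nothing more can be done
None
```

The heatsink went over the edge and lay flat on the mat, base plate down and fins up, about 12 mm past the edge; the transformer did not move, and the job was handed in after about 6.4 s with the arm clear.

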